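Jars onto the saucers of their cap colour

ROBOT

A 7-joint arm with a two-finger parallel gripper is mounted at the origin on a cart in front of the work surface, level with it; the furniture and walls round the work are solid. World frame = base frame: x ahead of the robot, y to its left, z up, the work surface at z = 0. Lengths are in m, angles in rad, forces in N, time in s.
With the tool pointing down it reaches from about 0.425 to 0.875 m from the base axis. Payload 4.7 kg.
Tool frame: the origin (TCP) lies at the very end of the fingers, on their centre line; the grasp point (between the pads) lies 19 mm behind it; z points along the fingers, y is the direction in which the jaws open and shut (so a half turn about z gives the same grasp; the last joint's range is limited). The gripper opens to 87 mm and grips with 3 to 60 N. Pads are 19 mm wide; open, the fingers measure 117 mm over their backs; the gripper's body (75 mm by 190 mm) begins 51 mm behind the grasp point.
Start: joints at [-1.207, 0.321, -0.07, 1.45, 0.023, 1.371, -0.057], TCP at [0.223, 0.611, 0.223] pointing down, gripper open.
Joint ranges: [-2.86, 2.86], [-0.3, 2.09], [-1.38, 1.24], [0.06, 2.45], [-1.56, 4.7], [0.09, 2.05], [-2.69, 2.69]. Speed limits (rad/s): [2.57, 2.57, 3.14, 3.14, 3.14, 3.14, 3.14].

INTERFACE

Orientations are given as a rotation vector (axis times angle).
In Python, from bench import get_state, get_image, close_job gives the robot as it stands.
- The arm moves only by the tool send_rows, never from a script. Its argument "steps" is a list of rows, each an object with "claw": the finger opening in m, from 0 to 0.087; "offset": the shift along the tool's x, y, z in m, a list of three; "turn": the turn about the tool's z in rad. In form: [{"claw": claw, "offset": [tx, ty, tz], "turn": turn}, ...]. A call has 1 to 12 rows; each row is the pose to reach, as a shift and turn from the pose measured when the call began, along the tool's axes at that moment; what a row does not reach only later rows make up. A row lasts 1/8 s, in which the tool goes at most 62.5 mm and 10.7 degrees, less where a joint would pass 70% of its speed; a pose out of reach is approached as far as the arm can. A call with a gripper value outside its range is refused whole. The fingers move at their own pace and stop on an object; "squeeze" is the grip in N (left out, the last holds). Time passes only in rows, so rows that repeat a pose let the fingers close. It gives the time, the measured TCP pose, the force and the opening at its end, in the units of the state.
- get_state(): the state, without advancing time (a new reading comes with each control period).
- get_image(name): name is "scene" or "top" or "wrist"; returns a dict with "pixels" (420x560x3 uint8, blue, green, red), "fx", "fy", "cx", "cy" (pixels), "R" (3x3) and "t" (3): a world point X has camera coordinates R X + t. Camera axes: x right, y down, z forward; pixel columns grow to the right and rows downward; lengths in m; the calibration is good to about 2 mm. A picture is of the moment at which its call begins. There is no depth.
- close_job(): hands the job in, once; it reports no verdict.
The state is a dict: "time": time; "joint_positions": joint angles; "qd": joint speeds; "joint_torque": joint torques, N m; "position": TCP position; "tool_rot": TCP orientation; "ft_force": force on the tool from outside, world axes, zero at the start; "torque": the same for the moment, N m; "grip_width": opening from 0.0 (shut) to 1.0 (fully open).
Only numpy, scipy, OpenCV 4.12 (cv2) and the standard library are available. Lean on these libraries where they do the work, as an engineer would, in place of code of your own. Each camera call takes 0.05 s, during which the arm holds its last target. There are 200 camera calls.

TASK

Tidy the seasoning on the worktop: put each of the four screw-cap jars away on the saucer that has the colour of its cap (green, black, red, white), standing upright and flat on the saucer's floor inside the rim. Do not tip any jar over on the way, and leave the tomato and the garlic where they lie.

Things in the scene. Friction and masses are not known exactly. Their poses are not given: they have to be found in the camera images.
- jar_green: Spice jar with a GREEN cap. Origin: centre of its underside; z up. Loose, stands upright on the worktop (z = 0) at the start. Body almost square, 44 x 44 mm with rounded edges, sides along its x and y axes, up to z = 91 mm; round cap 43 mm across; 100 mm tall in all; about 0.1 kg. Grip across its x or y axis.
- jar_black: Spice jar with a BLACK (brown-black) cap that has a small blue mark on top. Origin: centre of its underside; z up. Loose, stands upright on the worktop (z = 0) at the start. Round, 43 mm across, 106 mm tall; about 0.1 kg.
- jar_red: Orange-red sauce jar with a bright RED screw cap. Origin: centre of its underside; z up. Loose, stands upright on the worktop (z = 0) at the start. Round, 57 mm across at its widest, 94 mm tall; under 0.4 kg.
- jar_white: Clear jar with beige powder in it and a WHITE screw cap. Origin: centre of its underside; z up. Loose, stands upright on the worktop (z = 0) at the start. Round, 61 mm across, 85 mm tall; the cap is fixed; under 0.4 kg.
- saucer_green: Round shallow dish of one colour, green, fixed to the worktop: 80 mm across, rim 8 mm high, flat floor 68 mm across and 3 mm above the worktop, vertical wall about 5 mm thick. Origin: centre of its underside; z up.
- saucer_black: Round shallow dish of one colour, black, fixed to the worktop: 80 mm across, rim 8 mm high, flat floor 68 mm across and 3 mm above the worktop, vertical wall about 5 mm thick. Origin: centre of its underside; z up.
- saucer_red: Round shallow dish of one colour, red, fixed to the worktop: 94 mm across, rim 8 mm high, flat floor 82 mm across and 3 mm above the worktop, vertical wall about 5 mm thick. Origin: centre of its underside; z up.
- saucer_white: Round shallow dish of one colour, white, fixed to the worktop: 98 mm across, rim 8 mm high, flat floor 86 mm across and 3 mm above the worktop, vertical wall about 5 mm thick. Origin: centre of its underside; z up.
- tomato: Red tomato, 68 mm across, 71 mm high, loose among the jars, to be left alone. Origin: centre of its underside.
- garlic: Whitish garlic bulb, 60 mm across, 58 mm high, loose near the right-hand wall, to be left alone. Origin: centre of its underside.
Things that resemble listed ones, but are neither listed nor needed, are in the scene too. There is more than one size of the saucer_green; the job needs the larger. Leave any yellow look-alike of the jar_green alone.

How it is judged:
By the outcome, as a careful person would: the job done as asked, in the order asked, and still so for the second after the job is handed in, with the robot touching nothing.
It also fails if it takes over 109 s, if anything falls off the work surface, if the arm or the gripper's body presses on something with over 40 N, if the wrist force passes 120 N, or if a joint passes its speed limit or range.

## Working session

There is one attempt and no reset: what is moved stays moved. The work goes in short steps, Python scripts to look and compute and a tool call to move; the robot and the scene stay as the last step left them, time stands still between calls to the robot, and variables do not carry over. Pictures are saved under pics/ and viewed, about 12 in all and at most 16, crops included, and the job is handed in when it is done.

Besides the shell and the picture viewer there is one more tool, called after ">>>" by a JSON object that holds its "api" and its "payload". send_rows: Moves the arm, as the interface text tells. Its arguments: {"type":"object","properties":{"steps":{"type":"array","items":{"type":"object","properties":{"claw":{"type":"number"},"offset":{"type":"array","items":{"type":"number"}},"turn":{"type":"number"}}}},"squeeze":{"type":"number"}},"required":["steps"]}

```bash
ls; mkdir -p pics; python3 - <<'E'
from bench import *
import cv2,numpy as np
print(get_state())
for n in("top","scene"):
    d=get_image(n); cv2.imwrite(f"pics/{n}0.png",d["pixels"]); print(n,d["fx"],d["fy"],d["cx"],d["cy"],np.round(d["R"],3).tolist(),np.round(d["t"],3).tolist())
E
```

```text
pics
{'time': 0.0, 'joint_positions': array([-1.20691192,  0.32177617, -0.07007905,  1.45170931,  0.0225915 ,
        1.37077815, -0.05694434]), 'qd': array([ 0.00093681,  0.00011988, -0.00065777,  0.00297483,  0.00092404,
       -0.00165353,  0.00094462]), 'joint_torque': array([ 1.76059707e-04, -4.91289246e+01, -4.03486155e-01, -3.12523091e+01,
       -6.36083423e-02,  4.38966625e-02,  1.97577883e-04]), 'position': array([0.22260669, 0.61009412, 0.22147464]), 'tool_rot': array([-5.46633256e-01, -3.09342990e+00,  2.93633571e-03]), 'ft_force': array([ 0.35774908,  0.71088173, -0.27003225]), 'torque': array([ 0.01642186, -0.04902827, -0.02434146]), 'grip_width': 1.0019141896901187}
top 472.7293084329923 472.7293084329923 274.1778984827921 205.23373648581656 [[-0.005, -1.0, 0.009], [-0.991, 0.004, -0.134], [0.134, -0.01, -0.991]] [-0.044, 0.522, 1.017]
scene 464.55918883933475 464.55918883933475 285.5690760032477 197.56761860968743 [[-0.666, -0.746, 0.025], [-0.335, 0.269, -0.903], [0.667, -0.609, -0.429]] [0.312, 0.211, 0.93]
```

View pics/top0.png

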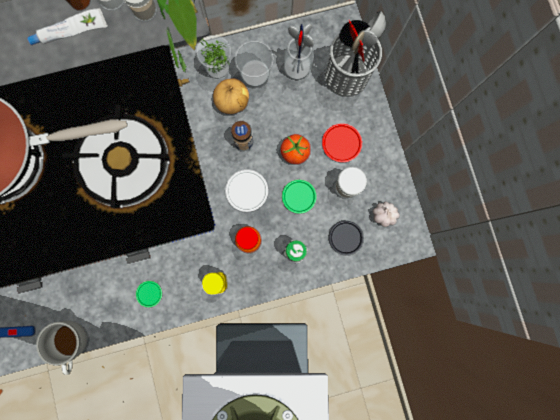

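View pics/scene0.png

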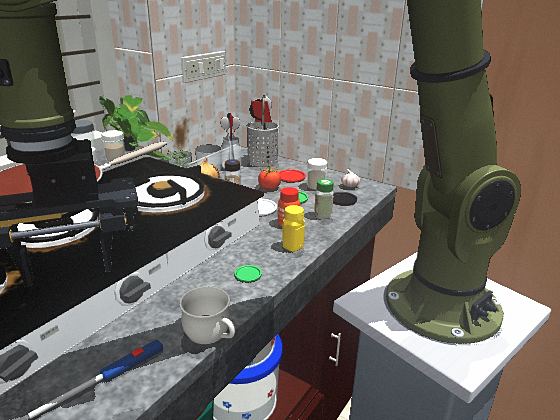

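The top view shows the jar caps at black (241,133), red (247,238), green (296,250) and white (351,180). The saucers are at white (246,190), green large (299,196), red (341,143) and black (346,238). The yellow jar at (213,283) and the small green saucer at (148,293) are decoys.

```bash
cat > h.py <<'E'
import cv2,numpy as np
from bench import *
def ray(d,u,v,z):
    R=np.array(d["R"]);t=np.array(d["t"]);c=-R.T@t
    r=R.T@np.array([(u-d["cx"])/d["fx"],(v-d["cy"])/d["fy"],1.])
    return c+r*(z-c[2])/r[2]
def proj(d,X):
    p=np.array(d["R"])@np.array(X)+np.array(d["t"]); return np.array([d["fx"]*p[0]/p[2]+d["cx"],d["fy"]*p[1]/p[2]+d["cy"]])
def mask(im,kind):
    h,s,v=cv2.split(cv2.cvtColor(im,cv2.COLOR_BGR2HSV).astype(int).transpose(0,1,2).astype(np.uint8)); h=h.astype(int)
    m={"red":((h<6)|(h>174))&(s>190)&(v>90),"green":(h>50)&(h<85)&(s>120),"white":(s<40)&(v>190),"black":(v<75)&(s<90),"brown":(v<85)}[kind]
    return m.astype(np.uint8)
def blob(im,kind,u,v,r):
    m=mask(im,kind);k=np.zeros_like(m);cv2.circle(k,(u,v),r,1,-1);m&=k
    m=cv2.morphologyEx(m,cv2.MORPH_CLOSE,np.ones((5,5)))
    c=max(cv2.findContours(m,0,1)[0],key=cv2.contourArea)
    return c
E
python3 - <<'E'
from h import *
d=get_image("top");im=d["pixels"]
for n,k,u,v,r,z in [("s_green","green",299,196,28,.008),("s_red","red",341,143,28,.008),("s_white","white",246,190,30,.008),("s_black","black",346,238,26,.008),
 ("s_small","green",148,293,25,.008),("j_green","green",296,250,18,.1),("j_red","red",247,238,18,.094),("j_white","white",351,181,22,.085),("j_black","brown",241,130,13,.106),("tomato","red",295,150,22,.035)]:
    c=blob(im,k,u,v,r);h=cv2.convexHull(c)
    P=np.array([ray(d,*p[0],z)[:2] for p in h.astype(float)])
    cc,rad=cv2.minEnclosingCircle(P.astype(np.float32)); e=cv2.fitEllipse(h) if len(h)>4 else None
    print(n,"circ",np.round(cc,4),"diam",round(2*rad*1000),"ell px",np.round(e[0],1),np.round(e[1],1),"->",np.round(ray(d,*e[0],z),4))
cr=im[100:280,190:410]
cv2.imwrite("pics/c1.png",cv2.resize(cr,None,fx=3.3,fy=3.3,interpolation=cv2.INTER_CUBIC))
s=get_image("scene")["pixels"][130:270,200:400]; cv2.imwrite("pics/c2.png",cv2.resize(s,None,fx=4,fy=4,interpolation=cv2.INTER_CUBIC))
E
```

```text
s_green circ [ 0.5471 -0.1025] diam 79 ell px [298.5 196. ] [33.4 34.2] -> [ 0.5467 -0.1025  0.008 ]
s_red circ [ 0.6722 -0.2036] diam 91 ell px [341.2 142.4] [36.7 38.8] -> [ 0.6728 -0.2035  0.008 ]
s_white circ [0.5611 0.0169] diam 97 ell px [246.4 190.1] [41.7 42.4] -> [0.5608 0.0169 0.008 ]
s_black circ [ 0.4514 -0.2068] diam 78 ell px [344.9 237.2] [32.1 34.1] -> [ 0.4519 -0.2068  0.008 ]
s_small circ [0.3286 0.234 ] diam 58 ell px [148.4 293.6] [25.4 26.1] -> [0.3284 0.234  0.008 ]
j_green circ [ 0.419  -0.0898] diam 43 ell px [295.6 250.5] [20.  20.4] -> [ 0.4189 -0.0895  0.1   ]
j_red circ [0.4463 0.0116] diam 47 ell px [246.5 237.7] [21.2 22.4] -> [0.446 0.012 0.094]
j_white circ [ 0.5681 -0.2137] diam 61 ell px [352.4 180.4] [26.8 28. ] -> [ 0.5682 -0.2135  0.085 ]
j_black circ [0.6698 0.0277] diam 48 ell px [239.  132.6] [17.2 22.6] -> [0.6679 0.0281 0.106 ]
tomato circ [ 0.6458 -0.0658] diam 24 ell px [281.4 150.2] [ 3.  13.2] -> [ 0.6477 -0.0632  0.035 ]
```

View pics/c1.png

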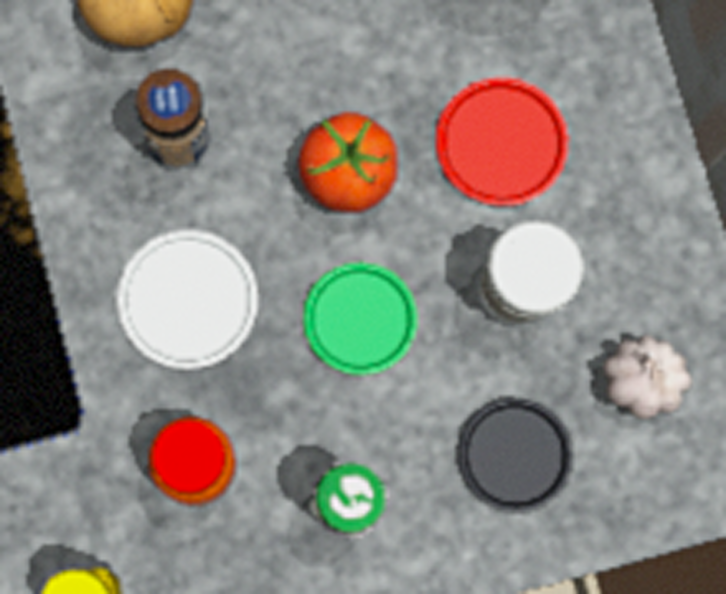

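View pics/c2.png

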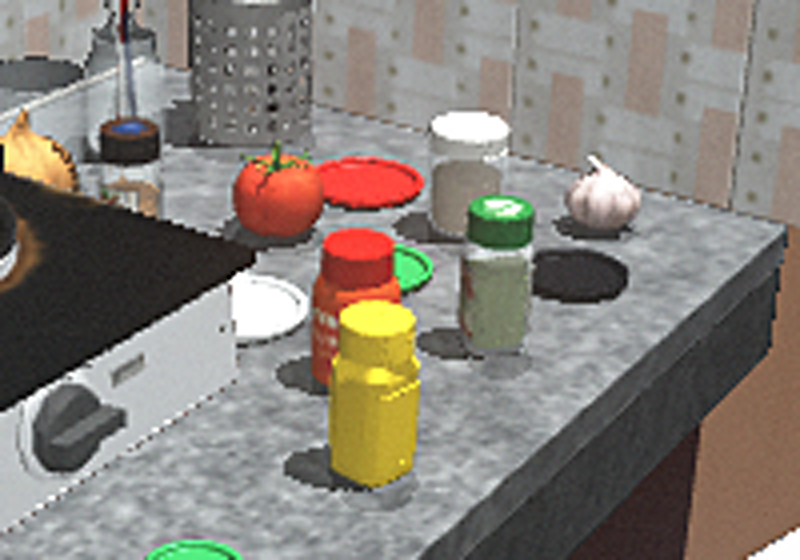

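The caps and saucers measure close to their given sizes. Next I'll move to a hover near the green jar and use the wrist camera.

>>> {"api": "send_rows", "payload": {"steps": [{"claw":0.087,"offset":[-0.32,-0.214,-0.03],"turn":0.7},{"claw":0.087,"offset":[-0.32,-0.214,-0.03],"turn":0.7},{"claw":0.087,"offset":[-0.32,-0.214,-0.03],"turn":0.7},{"claw":0.087,"offset":[-0.32,-0.214,-0.03],"turn":0.7},{"claw":0.087,"offset":[-0.32,-0.214,-0.03],"turn":0.7},{"claw":0.087,"offset":[-0.32,-0.214,-0.03],"turn":0.7},{"claw":0.087,"offset":[-0.461,-0.545,-0.03],"turn":1.43},{"claw":0.087,"offset":[-0.461,-0.545,-0.03],"turn":1.43},{"claw":0.087,"offset":[-0.461,-0.545,-0.03],"turn":1.43},{"claw":0.087,"offset":[-0.461,-0.545,-0.03],"turn":1.43},{"claw":0.087,"offset":[-0.461,-0.545,-0.03],"turn":1.43},{"claw":0.087,"offset":[-0.461,-0.545,-0.03],"turn":1.43}]}}

```text
time: 1.7
position: [0.4688, -0.062, 0.2527]
tool_rot: [2.441, 1.976, 0.0]
ft_force: [1.0, 0.1, 0.1]
grip_width: 1.003
```

```bash
cat >> h.py <<'E'
from scipy.spatial.transform import Rotation as Ro
def info():
    s=get_state();R=Ro.from_rotvec(s["tool_rot"]).as_matrix()
    print("t",round(s["time"],2),"pos",np.round(s["position"],4),"yawY",round(np.degrees(np.arctan2(R[1,1],R[0,1])),1),"tilt",round(np.degrees(np.arccos(-R[2,2])),2),"q",np.round(s["joint_positions"],2),"F",np.round(s["ft_force"],1),"g",round(s["grip_width"]*.087,4))
    return np.array(s["position"]),R
def go(*wps):  # (x,y,z,yaw deg of tool y or None)
    p,R=info();y0=np.degrees(np.arctan2(R[1,1],R[0,1]))
    for x,y,z,a in wps:
        o=R.T@(np.array([x,y,z])-p); t=0 if a is None else -((a-y0+90)%180-90)
        print("  ",(x,y,z,a),"-> off",np.round(o,4).tolist(),"turn",round(np.radians(t),3))
E
python3 - <<'E'
from h import *
info()
d=get_image("wrist");cv2.imwrite("pics/w1.png",d["pixels"]);print(np.round(d["R"],2).tolist(),-np.array(d["R"]).T@d["t"])
E
```

```text
t 1.7 pos [ 0.4688 -0.062   0.2527] yawY -12.0 tilt 0.05 q [-0.55 -0.11  0.59  1.84  0.06  1.39 -0.19] F [1.  0.1 0.1] g 0.0873
[[0.98, -0.21, 0.0], [-0.2, -0.93, 0.31], [-0.06, -0.3, -0.95]] [0.48564313 0.02066373 0.41510107]
```

View pics/w1.png

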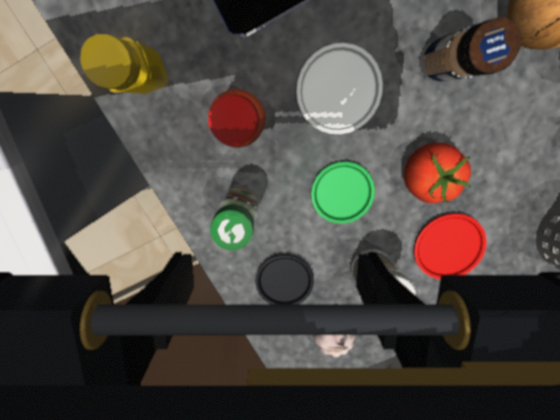

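The wrist view shows the green cap at (232,229), with its body running up to about (245,180) in shadow. I'll enlarge it in the wrist and scene views to read the yaw.

```bash
python3 - <<'E'
from h import *
a=cv2.imread("pics/w1.png")[155:260,195:285]; b=cv2.imread("pics/scene0.png")[170:225,305:345]
a=cv2.resize(a,None,fx=5.5,fy=5.5,interpolation=cv2.INTER_CUBIC); a=np.clip(255*(a/255.)**.5,0,255).astype(np.uint8)
b=cv2.resize(b,(300,413),interpolation=cv2.INTER_CUBIC); b=cv2.copyMakeBorder(b,0,a.shape[0]-413,0,0,0)
cv2.imwrite("pics/c3.png",np.hstack([a,b]))
E
```

```text
(no output)
```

View pics/c3.png

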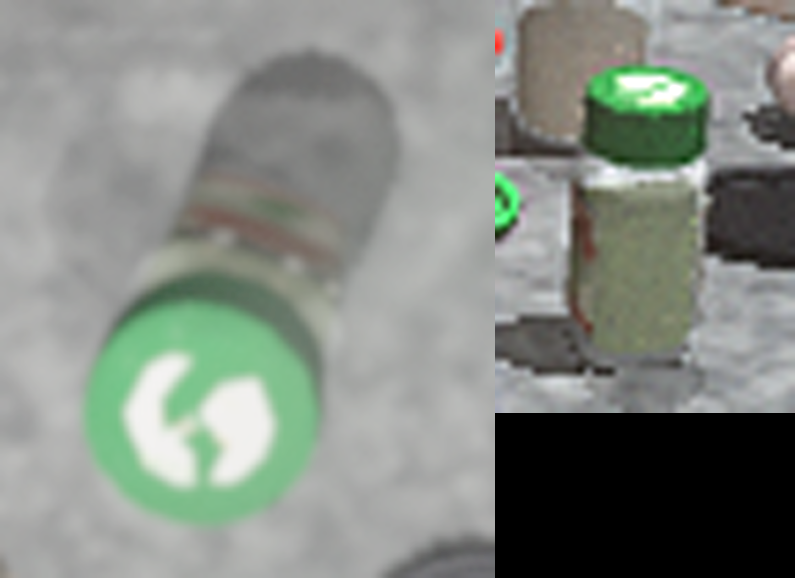

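```bash
python3 - <<'E'
from h import *
d=get_image("wrist");im=d["pixels"]
for n,k,u,v,r,z in [("s_green","green",343,192,45,.008),("s_red","red",450,246,48,.008),("j_green","green",232,229,28,.1),("j_red","red",237,118,34,.094)]:
    h=cv2.convexHull(blob(im,k,u,v,r)); P=np.array([ray(d,*p[0],z)[:2] for p in h.astype(float)])
    cc,rad=cv2.minEnclosingCircle(P.astype(np.float32));print(n,np.round(cc,4),"diam",round(2e3*rad),"ell",np.round(ray(d,*cv2.fitEllipse(h)[0],z)[:2],4))
print("black cap",ray(d,496,43,.106), "top:",ray(get_image("top"),241.3,131,.106))
a,b=ray(d,229.5,193.5,.04),ray(d,255.9,202.3,.04);print(a,b,"yaw",np.degrees(np.arctan2(*(b-a)[1::-1])))
go((.419,-.0895,.2,-30),(.419,-.0895,.047,-30),(.419,-.0895,.047,-32))
E
```

```text
s_green [ 0.5465 -0.1011] diam 79 ell [ 0.5465 -0.0999]
s_red [ 0.6724 -0.2021] diam 92 ell [ 0.6728 -0.2009]
j_green [ 0.4192 -0.088 ] diam 43 ell [ 0.419  -0.0879]
j_red [0.4461 0.0145] diam 46 ell [0.4465 0.0138]
black cap [0.67547805 0.01625497 0.106     ] top: [0.67141237 0.02323947 0.106     ]
[ 0.41498069 -0.07513324  0.04      ] [ 0.44194851 -0.09194041  0.04      ] yaw -31.93241017866598
t 1.85 pos [ 0.4687 -0.0631  0.2528] yawY -12.4 tilt 0.05 q [-0.55 -0.11  0.59  1.84  0.06  1.39 -0.19] F [ 0.4  0.9 -0.5] g 0.087
   (0.419, -0.0895, 0.2, -30) -> off [-0.0364, -0.0429, 0.0528] turn 0.307
   (0.419, -0.0895, 0.047, -30) -> off [-0.0363, -0.043, 0.2058] turn 0.307
   (0.419, -0.0895, 0.047, -32) -> off [-0.0363, -0.043, 0.2058] turn 0.342
```

>>> {"api": "send_rows", "payload": {"squeeze": 15, "steps": [{"claw":0.087,"offset":[-0.0365,-0.043,0.05],"turn":0.34},{"claw":0.087,"offset":[-0.0365,-0.043,0.08],"turn":0.34},{"claw":0.087,"offset":[-0.0365,-0.043,0.12],"turn":0.34},{"claw":0.087,"offset":[-0.0365,-0.043,0.165],"turn":0.34},{"claw":0.087,"offset":[-0.0365,-0.043,0.206],"turn":0.34},{"claw":0.087,"offset":[-0.0365,-0.043,0.206],"turn":0.34},{"claw":0.087,"offset":[-0.0365,-0.043,0.206],"turn":0.34}]}}

```text
time: 2.72
position: [0.42, -0.0892, 0.048]
tool_rot: [2.744, 1.527, 0.002]
ft_force: [0.3, -0.5, 0.6]
grip_width: 1.002
```

```bash
python3 -c "
from h import *
go((.419,-.0888,.047,-32))"
```

```text
t 2.73 pos [ 0.42   -0.0892  0.048 ] yawY -31.8 tilt 0.11 q [-0.49  0.01  0.65  2.19 -0.01  0.94 -0.4 ] F [ 0.3 -0.5  0.6] g 0.0872
   (0.419, -0.0888, 0.047, -32) -> off [-0.0002, -0.0011, 0.001] turn 0.004
```

Well placed. Closing.

>>> {"api": "send_rows", "payload": {"squeeze": 15, "steps": [{"claw":0.03,"offset":[0,-0.001,0],"turn":0},{"claw":0.03,"offset":[0,-0.001,0],"turn":0},{"claw":0.03,"offset":[0,-0.001,0],"turn":0},{"claw":0.03,"offset":[0,-0.001,0],"turn":0},{"claw":0.03,"offset":[0,-0.001,0],"turn":0},{"claw":0.03,"offset":[0,-0.001,0],"turn":0}]}}

```text
time: 3.48
position: [0.4191, -0.0887, 0.048]
tool_rot: [2.744, 1.527, 0.001]
ft_force: [0.3, 0.2, 0.5]
grip_width: 0.49
```

```bash
python3 -c "
from h import *
go((.42,-.0888,.10,None),(.5466,-.102,.10,None),(.5466,-.102,.052,None))"
```

```text
t 3.48 pos [ 0.4191 -0.0887  0.048 ] yawY -31.8 tilt 0.1 q [-0.49  0.01  0.65  2.19 -0.    0.94 -0.4 ] F [0.3 0.2 0.5] g 0.0427
   (0.42, -0.0888, 0.1, None) -> off [0.0004, 0.0009, -0.052] turn 0.0
   (0.5466, -0.102, 0.1, None) -> off [0.0559, 0.1155, -0.0518] turn 0.0
   (0.5466, -0.102, 0.052, None) -> off [0.0559, 0.1154, -0.0038] turn 0.0
```

>>> {"api": "send_rows", "payload": {"steps": [{"claw":0.03,"offset":[0,0,-0.02],"turn":0},{"claw":0.03,"offset":[0,0,-0.05],"turn":0},{"claw":0.03,"offset":[0.014,0.029,-0.05],"turn":0},{"claw":0.03,"offset":[0.028,0.058,-0.05],"turn":0},{"claw":0.03,"offset":[0.042,0.087,-0.05],"turn":0},{"claw":0.03,"offset":[0.056,0.1155,-0.05],"turn":0},{"claw":0.03,"offset":[0.056,0.1155,-0.05],"turn":0},{"claw":0.03,"offset":[0.056,0.1155,-0.05],"turn":0}]}}

```text
time: 4.47
position: [0.5456, -0.1021, 0.0976]
tool_rot: [2.745, 1.527, -0.001]
ft_force: [-0.4, 0.0, -1.1]
grip_width: 0.493
```

```bash
python3 - <<'E'
from h import *
go((.5466,-.102,.06,None),(.5466,-.102,.0515,None))
a=get_image("top");b=get_image("scene");w=get_image("wrist")
for n,d in(("top",a),("scene",b),("w",w)): print(n,proj(d,[.5466,-.102,.008]),proj(d,[.5466,-.102,.151]))
ca=cv2.resize(a["pixels"][130:270,200:400],(400,280));cb=cv2.resize(b["pixels"][130:270,220:420],(400,280))
cv2.imwrite("pics/g1.png",np.vstack([np.hstack([ca,cb]),cv2.resize(w["pixels"],(400,300))@np.eye(3) if 0 else np.hstack([cv2.resize(w["pixels"],(400,300)),np.zeros((300,400,3),np.uint8)])]))
E
```

```text
t 4.47 pos [ 0.5456 -0.1021  0.0976] yawY -31.8 tilt 0.07 q [-0.45  0.25  0.67  1.86 -0.17  1.09 -0.27] F [-0.4  0.  -1.1] g 0.0429
   (0.5466, -0.102, 0.06, None) -> off [0.0006, 0.0008, 0.0376] turn 0.0
   (0.5466, -0.102, 0.0515, None) -> off [0.0006, 0.0008, 0.0461] turn 0.0
top [298.28072189 196.07357073] [302.56146305 185.08868887]
scene [294.07063949 195.16257173] [295.76337893 148.61301434]
w [275.90390572 214.9287875 ] [277.86966448 332.57716624]
```

View pics/g1.png

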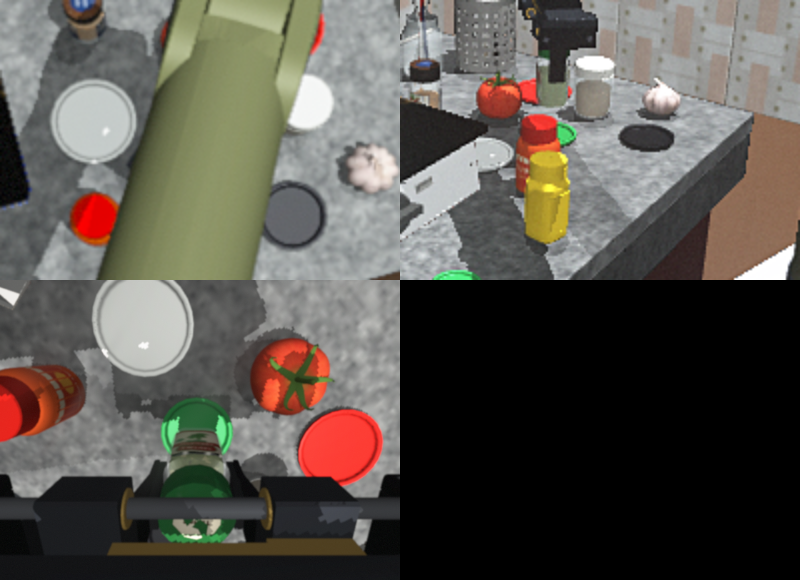

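The jar is held upright above the green saucer, centred on it, and clear of the tomato and the white jar. Lowering now.

>>> {"api": "send_rows", "payload": {"steps": [{"claw":0.03,"offset":[0.0005,0.001,0.015],"turn":0},{"claw":0.03,"offset":[0.0005,0.001,0.03],"turn":0},{"claw":0.03,"offset":[0.0005,0.001,0.04],"turn":0},{"claw":0.03,"offset":[0.0005,0.001,0.044],"turn":0},{"claw":0.03,"offset":[0.0005,0.001,0.046],"turn":0},{"claw":0.03,"offset":[0.0005,0.001,0.0465],"turn":0},{"claw":0.03,"offset":[0.0005,0.001,0.0465],"turn":0}]}}

```text
time: 5.5
position: [0.5473, -0.102, 0.052]
tool_rot: [2.745, 1.527, 0.002]
ft_force: [0.7, -0.2, -0.8]
grip_width: 0.494
```

>>> {"api": "send_rows", "payload": {"steps": [{"claw":0.03,"offset":[-0.0005,0,0.001],"turn":0},{"claw":0.03,"offset":[-0.0005,0,0.002],"turn":0},{"claw":0.03,"offset":[-0.0005,0,0.002],"turn":0}]}}

```text
time: 5.88
position: [0.5473, -0.1025, 0.051]
tool_rot: [2.745, 1.527, 0.003]
ft_force: [-2.2, 0.2, 6.9]
grip_width: 0.495
```

Contact shows at 6.9 N, so the jar is on the floor. Opening and raising.

>>> {"api": "send_rows", "payload": {"steps": [{"claw":0.07,"offset":[0,0,0],"turn":0},{"claw":0.07,"offset":[0,0,0],"turn":0},{"claw":0.07,"offset":[0,0,0],"turn":0},{"claw":0.07,"offset":[0,0,-0.03],"turn":0},{"claw":0.07,"offset":[0,0,-0.07],"turn":0},{"claw":0.07,"offset":[0,0,-0.12],"turn":0},{"claw":0.07,"offset":[0,0,-0.17],"turn":0},{"claw":0.07,"offset":[0,0,-0.17],"turn":0}]}}

```text
time: 6.88
position: [0.5495, -0.1032, 0.2253]
tool_rot: [2.742, 1.525, 0.015]
ft_force: [-0.3, 0.4, -0.4]
grip_width: 0.805
```

```bash
python3 - <<'E'
from h import *
go((.58,.02,.22,-60),(.58,.02,.22,0))
E
```

```text
t 6.88 pos [ 0.5495 -0.1032  0.2253] yawY -31.8 tilt 0.6 q [-0.49  0.13  0.69  1.71 -0.09  1.32 -0.34] F [-0.3  0.4 -0.4] g 0.07
   (0.58, 0.02, 0.22, -60) -> off [0.1207, -0.0391, 0.0057] turn 0.492
   (0.58, 0.02, 0.22, 0) -> off [0.1207, -0.0391, 0.0057] turn -0.556
```

>>> {"api": "send_rows", "payload": {"steps": [{"claw":0.07,"offset":[0.05,0.04,0],"turn":-0.15},{"claw":0.07,"offset":[0.1,0.04,0],"turn":-0.3},{"claw":0.07,"offset":[0.1,0.04,0],"turn":-0.45},{"claw":0.07,"offset":[0.1,0.04,0],"turn":-0.556},{"claw":0.07,"offset":[0.1,0.04,0],"turn":-0.556},{"claw":0.07,"offset":[0.1,0.04,0],"turn":-0.556}]}}

```text
time: 7.62
position: [0.6359, -0.0395, 0.2255]
tool_rot: [2.219, 2.215, 0.011]
ft_force: [-0.2, 0.4, 0.2]
grip_width: 0.806
```

```bash
python3 - <<'E'
from h import *
info()
d=get_image("wrist");t=get_image("top");s=get_image("scene")
print([np.round(proj(x,[.671,.022,.106]),1) for x in(d,t,s)], -np.array(d["R"]).T@d["t"])
cv2.imwrite("pics/b1.png",d["pixels"]); cv2.imwrite("pics/t1.png",t["pixels"])
b=cv2.resize(s["pixels"][130:270,200:340],(420,420));cv2.imwrite("pics/b1x.png",np.hstack([cv2.resize(d["pixels"],(560,420))[:,:],b[:, :240]]))
E
```

```text
t 7.62 pos [ 0.6359 -0.0395  0.2255] yawY -0.1 tilt 0.54 q [-0.45  0.31  0.59  1.51 -0.18  1.36  0.15] F [-0.2  0.4  0.2] g 0.0702
[array([316.9, 132.2]), array([241.9, 131.2]), array([233.4, 161. ])] [0.63388666 0.04480837 0.38801083]
```

View pics/b1x.png

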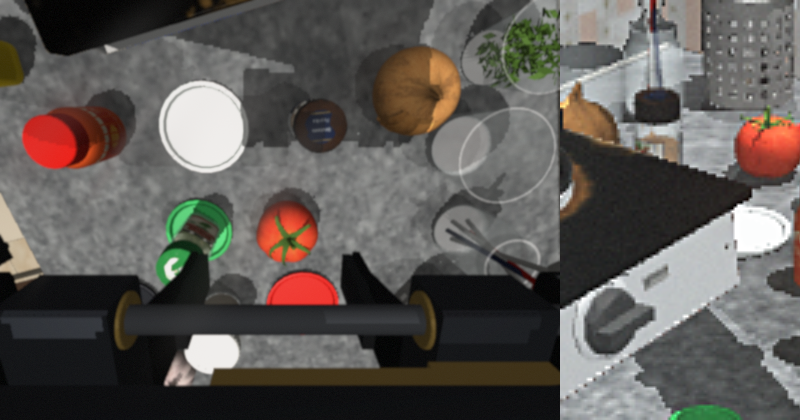

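The wrist view shows the black cap at (320,125), the onion at (417,90), and the green jar standing inside the green saucer.

```bash
python3 - <<'E'
from h import *
d=get_image("wrist");im=d["pixels"]
c=blob(im,"brown",320,125,30);(u,v),r=cv2.minEnclosingCircle(c);print(u,v,r, ray(d,u,v,.106), ray(d,320,125,.106), "top",ray(get_image("top"),241.3,131,.106), "onion",ray(d,417,90,.035),"tomato",ray(d,288,232,.04))
go((.672,.02,.2255,0),(.672,.02,.05,0))
E
```

```text
320.0 125.0 30.000099182128906 [0.67363627 0.02778998 0.106     ] [0.67363627 0.02778998 0.106     ] top [0.67141237 0.02323947 0.106     ] onion [0.77803077 0.05686731 0.035     ] tomato [ 0.65226348 -0.09048635  0.04      ]
t 7.88 pos [ 0.6362 -0.0394  0.2262] yawY -0.0 tilt 0.6 q [-0.45  0.31  0.59  1.51 -0.18  1.36  0.16] F [-0.   0.8  0.4] g 0.0702
   (0.672, 0.02, 0.2255, 0) -> off [0.0594, 0.0358, 0.0011] turn -0.0
   (0.672, 0.02, 0.05, 0) -> off [0.0592, 0.034, 0.1766] turn -0.0
```

>>> {"api": "send_rows", "payload": {"steps": [{"claw":0.07,"offset":[0.064,0.036,0],"turn":0},{"claw":0.07,"offset":[0.064,0.036,0],"turn":0},{"claw":0.07,"offset":[0.064,0.0355,0.04],"turn":0},{"claw":0.07,"offset":[0.064,0.035,0.08],"turn":0},{"claw":0.07,"offset":[0.064,0.0345,0.12],"turn":0},{"claw":0.07,"offset":[0.064,0.034,0.15],"turn":0},{"claw":0.07,"offset":[0.064,0.034,0.172],"turn":0},{"claw":0.07,"offset":[0.064,0.034,0.172],"turn":0},{"claw":0.07,"offset":[0.064,0.034,0.172],"turn":0}]}}

```text
time: 9.0
position: [0.673, 0.0246, 0.0561]
tool_rot: [2.216, 2.215, 0.015]
ft_force: [-0.1, -0.3, 0.7]
grip_width: 0.803
```

```bash
python3 - <<'E'
from h import *
info();d=get_image("wrist");print(proj(d,[.672,.0245,.106]));cv2.imwrite("pics/b2.png",d["pixels"])
E
```

```text
t 9.0 pos [0.673  0.0246 0.0561] yawY -0.0 tilt 0.72 q [-0.47  0.52  0.52  1.6  -0.28  1.09  0.12] F [-0.1 -0.3  0.7] g 0.0699
[274.9871693  329.07148992]
```

View pics/b2.png

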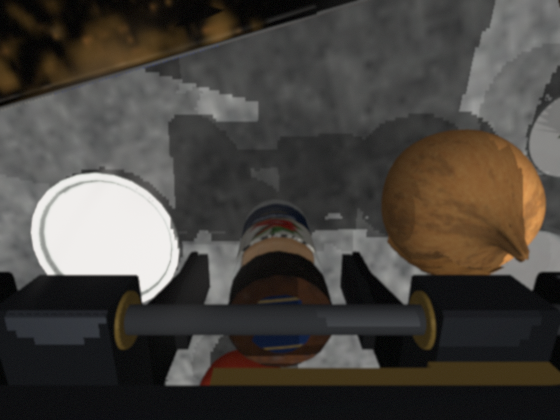

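>>> {"api": "send_rows", "payload": {"squeeze": 15, "steps": [{"claw":0.03,"offset":[0,0,0],"turn":0},{"claw":0.03,"offset":[0,0,0],"turn":0},{"claw":0.03,"offset":[0,0,0],"turn":0},{"claw":0.03,"offset":[0,0,0],"turn":0},{"claw":0.03,"offset":[0,0,-0.02],"turn":0},{"claw":0.03,"offset":[0,0,-0.06],"turn":0},{"claw":0.03,"offset":[0,0,-0.1],"turn":0},{"claw":0.03,"offset":[0,0,-0.14],"turn":0},{"claw":0.03,"offset":[0,0,-0.14],"turn":0},{"claw":0.03,"offset":[0,0,-0.14],"turn":0}]}}

```text
time: 10.3
position: [0.6709, 0.0246, 0.1962]
tool_rot: [2.216, 2.215, 0.015]
ft_force: [-0.1, -0.3, -1.5]
grip_width: 0.492
```

```bash
python3 - <<'E'
from h import *
go((.5619,-.09,.195,0),(.452,-.206,.195,0),(.452,-.206,.06,0))
E
```

```text
t 10.3 pos [0.6709 0.0246 0.1962] yawY -0.0 tilt 0.72 q [-0.49  0.4   0.56  1.46 -0.22  1.33  0.08] F [-0.1 -0.3 -1.5] g 0.0428
   (0.5619, -0.09, 0.195, 0) -> off [-0.1146, -0.109, -0.0003] turn -0.0
   (0.452, -0.206, 0.195, 0) -> off [-0.2306, -0.2189, -0.0019] turn -0.0
   (0.452, -0.206, 0.06, 0) -> off [-0.2308, -0.2206, 0.1331] turn -0.0
```

>>> {"api": "send_rows", "payload": {"steps": [{"claw":0.03,"offset":[-0.029,-0.0275,0],"turn":0},{"claw":0.03,"offset":[-0.0575,-0.055,0],"turn":0},{"claw":0.03,"offset":[-0.086,-0.082,0],"turn":0},{"claw":0.03,"offset":[-0.115,-0.109,0],"turn":0},{"claw":0.03,"offset":[-0.144,-0.137,0],"turn":0},{"claw":0.03,"offset":[-0.173,-0.164,0],"turn":0},{"claw":0.03,"offset":[-0.202,-0.192,0],"turn":0},{"claw":0.03,"offset":[-0.231,-0.219,0],"turn":0},{"claw":0.03,"offset":[-0.231,-0.22,0.04],"turn":0},{"claw":0.03,"offset":[-0.231,-0.22,0.08],"turn":0},{"claw":0.03,"offset":[-0.231,-0.22,0.12],"turn":0},{"claw":0.03,"offset":[-0.231,-0.22,0.12],"turn":0}]}}

```text
time: 11.8
position: [0.4484, -0.205, 0.0696]
tool_rot: [2.222, 2.22, 0.006]
ft_force: [-0.8, 0.4, -0.8]
grip_width: 0.497
```

```bash
python3 - <<'E'
from h import *
go((.452,-.206,.062,0),(.452,-.206,.058,0))
a=get_image("top")["pixels"][130:270,240:440];b=get_image("scene")["pixels"][130:270,220:420];w=get_image("wrist")["pixels"]
cv2.imwrite("pics/b3.png",np.hstack([cv2.resize(w,(500,375)),np.vstack([cv2.resize(a,(267,187)),cv2.resize(b,(267,188))])]))
E
```

```text
t 11.8 pos [ 0.4484 -0.205   0.0696] yawY -0.0 tilt 0.23 q [-0.31  0.14  0.74  2.03 -0.12  1.    0.49] F [-0.8  0.4 -0.8] g 0.0432
   (0.452, -0.206, 0.062, 0) -> off [-0.001, 0.0035, 0.0076] turn -0.001
   (0.452, -0.206, 0.058, 0) -> off [-0.001, 0.0035, 0.0116] turn -0.001
```

View pics/b3.png

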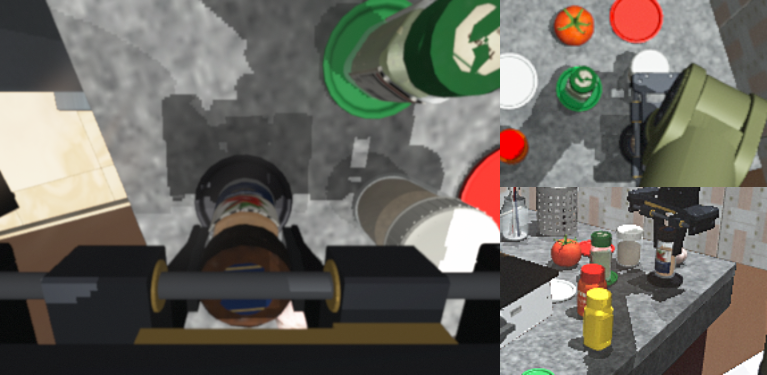

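The black jar is upright above its saucer. Lowering it to contact.

>>> {"api": "send_rows", "payload": {"steps": [{"claw":0.03,"offset":[-0.001,0.0035,0.004],"turn":0},{"claw":0.03,"offset":[-0.001,0.0035,0.008],"turn":0},{"claw":0.03,"offset":[-0.001,0.0035,0.0105],"turn":0},{"claw":0.03,"offset":[-0.001,0.0035,0.012],"turn":0},{"claw":0.03,"offset":[-0.001,0.0035,0.012],"turn":0}]}}

```text
time: 12.58
position: [0.4565, -0.2076, 0.0621]
tool_rot: [2.216, 2.215, 0.016]
ft_force: [0.3, 0.5, -0.9]
grip_width: 0.492
```

>>> {"api": "send_rows", "payload": {"steps": [{"claw":0.03,"offset":[0.0015,-0.004,0.001],"turn":0},{"claw":0.03,"offset":[0.0015,-0.004,0.002],"turn":0},{"claw":0.03,"offset":[0.0015,-0.004,0.003],"turn":0},{"claw":0.03,"offset":[0.0015,-0.004,0.004],"turn":0},{"claw":0.03,"offset":[0.0015,-0.004,0.004],"turn":0}]}}

```text
time: 13.2
position: [0.4528, -0.2061, 0.0593]
tool_rot: [2.216, 2.215, 0.017]
ft_force: [-3.1, 2.1, 10.1]
grip_width: 0.495
```

>>> {"api": "send_rows", "payload": {"steps": [{"claw":0.065,"offset":[0,0,0],"turn":0},{"claw":0.07,"offset":[0,0,0],"turn":0},{"claw":0.07,"offset":[0,0,0],"turn":0},{"claw":0.07,"offset":[0,0,-0.03],"turn":0},{"claw":0.07,"offset":[0,0,-0.07],"turn":0},{"claw":0.07,"offset":[0,0,-0.12],"turn":0},{"claw":0.07,"offset":[0,0,-0.17],"turn":0},{"claw":0.07,"offset":[0,0,-0.17],"turn":0}]}}

```text
time: 14.2
position: [0.453, -0.2073, 0.2331]
tool_rot: [2.212, 2.211, 0.024]
ft_force: [0.4, 1.2, -0.5]
grip_width: 0.8
```

```bash
python3 - <<'E'
from h import *
go((.45,-.06,.22,-10),(.446,.0125,.2,-10),(.446,.0125,.045,-10))
E
```

```text
t 14.2 pos [ 0.453  -0.2073  0.2331] yawY -0.0 tilt 1.22 q [-0.37 -0.06  0.73  1.84  0.03  1.33  0.35] F [ 0.4  1.2 -0.5] g 0.0696
   (0.45, -0.06, 0.22, -10) -> off [0.1473, -0.0033, 0.0132] turn 0.174
   (0.446, 0.0125, 0.2, -10) -> off [0.2198, -0.0078, 0.0332] turn 0.174
   (0.446, 0.0125, 0.045, -10) -> off [0.2197, -0.011, 0.1881] turn 0.174
```

>>> {"api": "send_rows", "payload": {"steps": [{"claw":0.087,"offset":[0.06,-0.002,0.01],"turn":0},{"claw":0.087,"offset":[0.12,-0.004,0.01],"turn":0},{"claw":0.087,"offset":[0.18,-0.006,0.01],"turn":0},{"claw":0.087,"offset":[0.22,-0.008,0.03],"turn":0},{"claw":0.087,"offset":[0.22,-0.008,0.03],"turn":0},{"claw":0.087,"offset":[0.22,-0.0085,0.06],"turn":0},{"claw":0.087,"offset":[0.22,-0.0095,0.1],"turn":0},{"claw":0.087,"offset":[0.22,-0.0105,0.14],"turn":0},{"claw":0.087,"offset":[0.22,-0.011,0.17],"turn":0},{"claw":0.087,"offset":[0.22,-0.011,0.187],"turn":0},{"claw":0.087,"offset":[0.22,-0.011,0.187],"turn":0},{"claw":0.087,"offset":[0.22,-0.011,0.187],"turn":0}]}}

```text
time: 15.7
position: [0.4465, 0.0122, 0.0466]
tool_rot: [2.212, 2.209, 0.025]
ft_force: [-0.4, -0.3, 1.5]
grip_width: 1.002
```

```bash
python3 - <<'E'
from h import *
go((.446,.013,.046,0))
d=get_image("wrist");print(proj(d,[.446,.013,.094]));cv2.imwrite("pics/r1.png",d["pixels"])
E
```

```text
t 15.7 pos [0.4465 0.0122 0.0466] yawY -0.1 tilt 1.26 q [-0.55  0.04  0.47  2.17 -0.02  0.92 -0.07] F [-0.4 -0.3  1.5] g 0.0872
   (0.446, 0.013, 0.046, 0) -> off [0.0008, -0.0005, 0.0006] turn -0.001
[277.34114517 322.89493391]
```

View pics/r1.png

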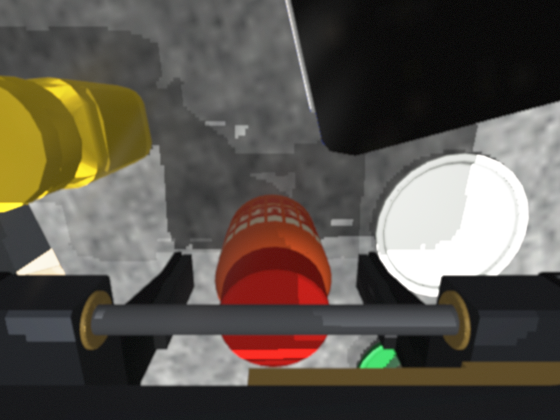

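The red jar is centred between the fingers. I'll grip, lift, and carry it over at height, turning the jaws to lie along y, away from the utensil holder.

>>> {"api": "send_rows", "payload": {"squeeze": 25, "steps": [{"claw":0.04,"offset":[0,0,0],"turn":0},{"claw":0.04,"offset":[0,0,0],"turn":0},{"claw":0.04,"offset":[0,0,0],"turn":0},{"claw":0.04,"offset":[0,0,0],"turn":0},{"claw":0.04,"offset":[0,0,-0.02],"turn":0},{"claw":0.04,"offset":[0,0,-0.06],"turn":0},{"claw":0.04,"offset":[0,0,-0.1],"turn":0},{"claw":0.04,"offset":[0,0,-0.15],"turn":0},{"claw":0.04,"offset":[0,0,-0.15],"turn":0},{"claw":0.04,"offset":[0,0,-0.15],"turn":0}]}}

```text
time: 17.0
position: [0.4424, 0.0122, 0.1956]
tool_rot: [2.212, 2.21, 0.023]
ft_force: [-0.3, -0.6, -4.0]
grip_width: 0.632
```

```bash
python3 - <<'E'
from h import *
go((.56,-.095,.196,45),(.6725,-.203,.195,89.9),(.6725,-.203,.06,89.9))
E
```

```text
t 17.0 pos [0.4424 0.0122 0.1956] yawY -0.1 tilt 1.18 q [-0.57 -0.16  0.44  2.    0.07  1.26 -0.15] F [-0.3 -0.6 -4. ] g 0.055
   (0.56, -0.095, 0.196, 45) -> off [-0.1071, 0.1177, 0.0019] turn -0.786
   (0.6725, -0.203, 0.195, 89.9) -> off [-0.215, 0.2303, 0.0052] turn -1.57
   (0.6725, -0.203, 0.06, 89.9) -> off [-0.2151, 0.2275, 0.1401] turn -1.57
```

>>> {"api": "send_rows", "payload": {"steps": [{"claw":0.04,"offset":[-0.024,0.0256,0],"turn":-0.17},{"claw":0.04,"offset":[-0.048,0.051,0],"turn":-0.34},{"claw":0.04,"offset":[-0.072,0.077,0.001],"turn":-0.51},{"claw":0.04,"offset":[-0.096,0.102,0.001],"turn":-0.68},{"claw":0.04,"offset":[-0.12,0.128,0.002],"turn":-0.85},{"claw":0.04,"offset":[-0.144,0.154,0.003],"turn":-1.02},{"claw":0.04,"offset":[-0.168,0.179,0.004],"turn":-1.19},{"claw":0.04,"offset":[-0.192,0.205,0.005],"turn":-1.36},{"claw":0.04,"offset":[-0.215,0.23,0.005],"turn":-1.53},{"claw":0.04,"offset":[-0.215,0.23,0.005],"turn":-1.57},{"claw":0.04,"offset":[-0.215,0.23,0.005],"turn":-1.57},{"claw":0.04,"offset":[-0.215,0.23,0.005],"turn":-1.57}]}}

```text
time: 18.5
position: [0.6714, -0.2024, 0.1934]
tool_rot: [0.003, 3.124, 0.002]
ft_force: [0.1, -0.1, -3.2]
grip_width: 0.629
```

```bash
python3 - <<'E'
from h import *
go((.6725,-.203,.058,None),(.6725,-.203,.0495,None))
b=get_image("scene")["pixels"][90:230,220:420];w=get_image("wrist")["pixels"]
cv2.imwrite("pics/r2.png",np.hstack([cv2.resize(w,(500,375)),np.vstack([cv2.resize(b,(300,210)),np.zeros((165,300,3),np.uint8)])]))
E
```

```text
t 18.5 pos [ 0.6714 -0.2024  0.1934] yawY 89.9 tilt 1.02 q [-0.14  0.47  0.56  1.38 -0.26  1.34  1.99] F [ 0.1 -0.1 -3.2] g 0.0547
   (0.6725, -0.203, 0.058, None) -> off [0.0013, -0.0008, 0.1354] turn 0.0
   (0.6725, -0.203, 0.0495, None) -> off [0.0014, -0.0009, 0.1439] turn 0.0
```

View pics/r2.png

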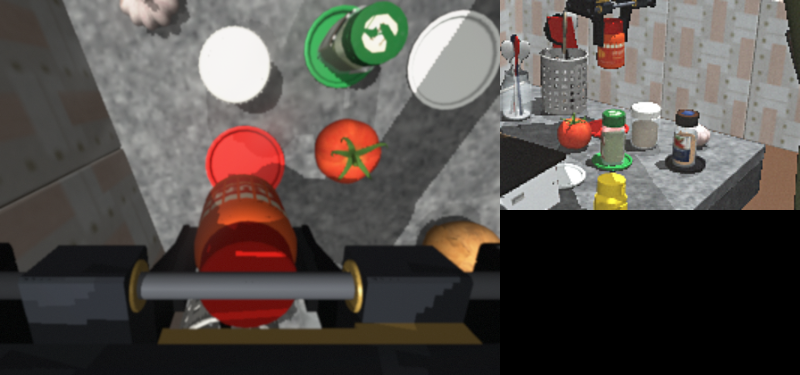

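The red jar is above the red saucer, and the black and green jars stand on theirs. Lowering.

>>> {"api": "send_rows", "payload": {"steps": [{"claw":0.04,"offset":[0.001,-0.001,0.03],"turn":0},{"claw":0.04,"offset":[0.001,-0.001,0.06],"turn":0},{"claw":0.04,"offset":[0.001,-0.001,0.09],"turn":0},{"claw":0.04,"offset":[0.001,-0.001,0.115],"turn":0},{"claw":0.04,"offset":[0.001,-0.001,0.13],"turn":0},{"claw":0.04,"offset":[0.001,-0.001,0.138],"turn":0},{"claw":0.04,"offset":[0.001,-0.001,0.141],"turn":0},{"claw":0.04,"offset":[0.001,-0.001,0.142],"turn":0},{"claw":0.04,"offset":[0.001,-0.001,0.142],"turn":0}]}}

```text
time: 19.73
position: [0.674, -0.2034, 0.0533]
tool_rot: [0.003, 3.121, 0.001]
ft_force: [0.1, 0.1, -2.1]
grip_width: 0.633
```

>>> {"api": "send_rows", "payload": {"steps": [{"claw":0.04,"offset":[0.0015,0,0.0015],"turn":0},{"claw":0.04,"offset":[0.0015,0,0.003],"turn":0},{"claw":0.04,"offset":[0.0015,0,0.0045],"turn":0},{"claw":0.04,"offset":[0.0015,0,0.0045],"turn":0}]}}

```text
time: 20.23
position: [0.6737, -0.2035, 0.0502]
tool_rot: [0.003, 3.118, 0.001]
ft_force: [-0.1, -0.8, 3.9]
grip_width: 0.633
```

>>> {"api": "send_rows", "payload": {"steps": [{"claw":0.08,"offset":[0,0,0.0005],"turn":0},{"claw":0.08,"offset":[0,0,0.0005],"turn":0},{"claw":0.08,"offset":[0,0,0.0005],"turn":0},{"claw":0.08,"offset":[0,0,-0.03],"turn":0},{"claw":0.08,"offset":[0,0,-0.07],"turn":0},{"claw":0.08,"offset":[0,0,-0.12],"turn":0},{"claw":0.08,"offset":[0,0,-0.16],"turn":0},{"claw":0.08,"offset":[0,0,-0.16],"turn":0}]}}

```text
time: 21.22
position: [0.6718, -0.2048, 0.2146]
tool_rot: [0.003, 3.112, -0.002]
ft_force: [-0.3, -0.0, 0.5]
grip_width: 0.917
```

```bash
python3 - <<'E'
from h import *
d=get_image("wrist");im=d["pixels"]
print(np.round(proj(d,[.568,-.2135,.085])),np.round(proj(d,[.561,.017,.008])),np.round(proj(d,[.6725,-.203,.094])))
u,v=proj(d,[.568,-.2135,.085]).astype(int)
h=cv2.convexHull(blob(im,"white",int(u),int(v),70));P=np.array([ray(d,*p[0],.085)[:2] for p in h.astype(float)])
cc,rad=cv2.minEnclosingCircle(P.astype(np.float32));print(cc,2*rad)
go((.567,-.213,.21,89.9),(.567,-.213,.21,45),(.567,-.213,.21,0),(.567,-.213,.042,None))
cv2.imwrite("pics/wh1.png",im)
E
```

```text
[264.  73.] [498.  69.] [278. 202.]
(0.567618727684021, -0.21191880106925964) 0.058584824204444885
t 21.27 pos [ 0.6707 -0.2041  0.2118] yawY 89.9 tilt 1.49 q [-0.14  0.45  0.56  1.37 -0.25  1.37  1.99] F [-1.2  0.1 -0.5] g 0.0798
   (0.567, -0.213, 0.21, 89.9) -> off [0.1037, -0.0091, -0.0009] turn -0.0
   (0.567, -0.213, 0.21, 45) -> off [0.1037, -0.0091, -0.0009] turn 0.784
   (0.567, -0.213, 0.21, 0) -> off [0.1037, -0.0091, -0.0009] turn 1.569
   (0.567, -0.213, 0.042, None) -> off [0.108, -0.0091, 0.167] turn 0.0
```

View pics/wh1.png

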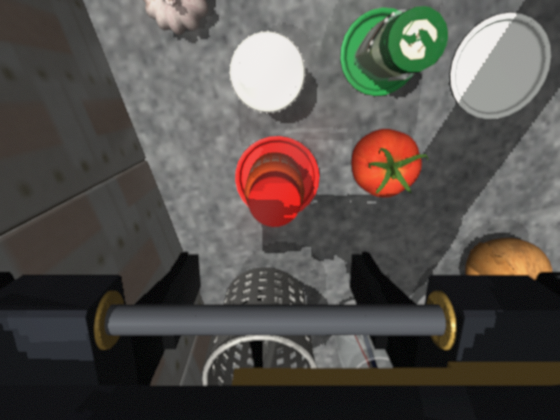

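The red jar stands in its saucer at (277,180). The white cap measures (0.568, -0.212), 59 mm across. I'll keep the jaws along y to stay clear of the black and red jars.

>>> {"api": "send_rows", "payload": {"steps": [{"claw":0.087,"offset":[0.05,-0.0085,0],"turn":0},{"claw":0.087,"offset":[0.103,-0.0085,0],"turn":0},{"claw":0.087,"offset":[0.103,-0.0085,0],"turn":0},{"claw":0.087,"offset":[0.103,-0.0085,0],"turn":0},{"claw":0.087,"offset":[0.104,-0.0085,0.04],"turn":0},{"claw":0.087,"offset":[0.105,-0.0085,0.08],"turn":0},{"claw":0.087,"offset":[0.106,-0.0085,0.115],"turn":0},{"claw":0.087,"offset":[0.107,-0.0085,0.145],"turn":0},{"claw":0.087,"offset":[0.107,-0.0085,0.166],"turn":0},{"claw":0.087,"offset":[0.107,-0.0085,0.166],"turn":0},{"claw":0.087,"offset":[0.107,-0.0085,0.166],"turn":0}]}}

```text
time: 22.65
position: [0.5692, -0.2128, 0.044]
tool_rot: [0.002, 3.114, -0.001]
ft_force: [-1.1, 0.5, 0.4]
grip_width: 1.004
```

```bash
python3 - <<'E'
from h import *
go((.5677,-.2125,.042,None))
d=get_image("wrist");cv2.imwrite("pics/wh2.png",d["pixels"])
E
```

```text
t 22.65 pos [ 0.5692 -0.2128  0.044 ] yawY 89.9 tilt 1.58 q [-0.14  0.4   0.55  1.79 -0.26  0.99  2.09] F [-1.1  0.5  0.4] g 0.0874
   (0.5677, -0.2125, 0.042, None) -> off [0.0015, 0.0003, 0.002] turn 0.0
```

View pics/wh2.png

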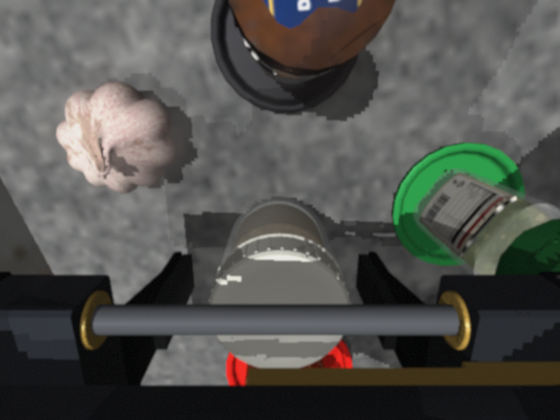

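The white jar is centred between the fingers. Gripping and lifting.

>>> {"api": "send_rows", "payload": {"squeeze": 25, "steps": [{"claw":0.045,"offset":[0.0015,0,0],"turn":0},{"claw":0.045,"offset":[0.0015,0,0],"turn":0},{"claw":0.045,"offset":[0.0015,0,0],"turn":0},{"claw":0.045,"offset":[0.0015,0,0],"turn":0},{"claw":0.045,"offset":[0.001,0,-0.02],"turn":0},{"claw":0.045,"offset":[0,0,-0.06],"turn":0},{"claw":0.045,"offset":[-0.001,0,-0.1],"turn":0},{"claw":0.045,"offset":[-0.002,0,-0.145],"turn":0},{"claw":0.045,"offset":[-0.002,0,-0.145],"turn":0},{"claw":0.045,"offset":[-0.002,0,-0.145],"turn":0}]}}

```text
time: 23.95
position: [0.5666, -0.2127, 0.1892]
tool_rot: [0.003, 3.114, -0.001]
ft_force: [-0.8, 0.6, -3.2]
grip_width: 0.676
```

```bash
python3 - <<'E'
from h import *
go((.561,.018,.19,None),(.561,.018,.055,None))
E
```

```text
t 23.95 pos [ 0.5666 -0.2127  0.1892] yawY 89.9 tilt 1.59 q [-0.19  0.25  0.6   1.66 -0.16  1.26  2.01] F [-0.8  0.6 -3.2] g 0.0588
   (0.561, 0.018, 0.19, None) -> off [0.006, 0.2307, -0.001] turn 0.0
   (0.561, 0.018, 0.055, None) -> off [0.0098, 0.2308, 0.1339] turn 0.0
```

>>> {"api": "send_rows", "payload": {"steps": [{"claw":0.045,"offset":[0,0.03,0],"turn":0},{"claw":0.045,"offset":[0.001,0.065,0],"turn":0},{"claw":0.045,"offset":[0.002,0.1,0],"turn":0},{"claw":0.045,"offset":[0.003,0.135,0],"turn":0},{"claw":0.045,"offset":[0.004,0.17,0],"turn":0},{"claw":0.045,"offset":[0.005,0.205,0],"turn":0},{"claw":0.045,"offset":[0.006,0.231,0],"turn":0},{"claw":0.045,"offset":[0.006,0.231,0],"turn":0},{"claw":0.045,"offset":[0.007,0.231,0.04],"turn":0},{"claw":0.045,"offset":[0.008,0.231,0.08],"turn":0},{"claw":0.045,"offset":[0.009,0.231,0.12],"turn":0},{"claw":0.045,"offset":[0.009,0.231,0.12],"turn":0}]}}

```text
time: 25.45
position: [0.5574, 0.0164, 0.065]
tool_rot: [0.006, 3.123, -0.005]
ft_force: [-0.2, -0.2, -2.3]
grip_width: 0.675
```

```bash
python3 - <<'E'
from h import *
go((.561,.018,.047,None))
b=get_image("scene")["pixels"][110:250,180:380];w=get_image("wrist")["pixels"]
cv2.imwrite("pics/wh3.png",np.hstack([cv2.resize(w,(500,375)),np.vstack([cv2.resize(b,(300,210)),np.zeros((165,300,3),np.uint8)])]))
E
```

```text
t 25.45 pos [0.5574 0.0164 0.065 ] yawY 89.8 tilt 1.08 q [-0.47  0.26  0.44  1.89 -0.12  1.    1.59] F [-0.2 -0.2 -2.3] g 0.0587
   (0.561, 0.018, 0.047, None) -> off [-0.0032, 0.0017, 0.018] turn 0.0
```

View pics/wh3.png

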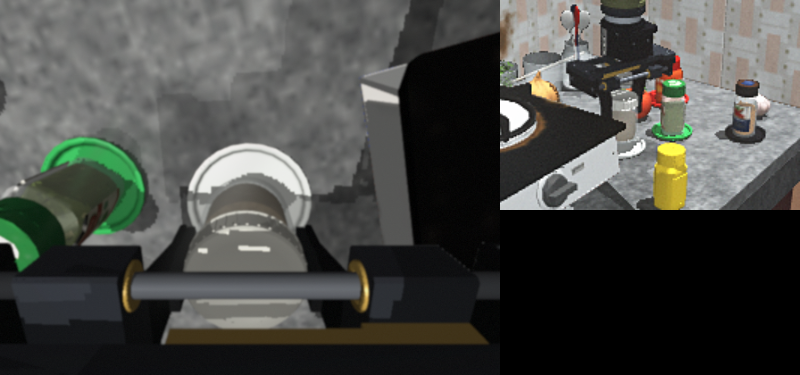

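The white jar is centred above its saucer. The hob edge beside it is clear of the fingers if they open only to 72 mm. Lowering.

>>> {"api": "send_rows", "payload": {"steps": [{"claw":0.045,"offset":[-0.003,0.001,0.006],"turn":0},{"claw":0.045,"offset":[-0.003,0.001,0.012],"turn":0},{"claw":0.045,"offset":[-0.003,0.001,0.015],"turn":0},{"claw":0.045,"offset":[-0.003,0.001,0.017],"turn":0},{"claw":0.045,"offset":[-0.003,0.001,0.018],"turn":0},{"claw":0.045,"offset":[-0.003,0.001,0.018],"turn":0}]}}

```text
time: 26.3
position: [0.5649, 0.0181, 0.0514]
tool_rot: [0.005, 3.114, -0.002]
ft_force: [0.1, 0.2, -1.8]
grip_width: 0.671
```

>>> {"api": "send_rows", "payload": {"steps": [{"claw":0.045,"offset":[0.003,0,0.001],"turn":0},{"claw":0.045,"offset":[0.003,0,0.0025],"turn":0},{"claw":0.045,"offset":[0.003,0,0.0035],"turn":0},{"claw":0.045,"offset":[0.003,0,0.0045],"turn":0},{"claw":0.045,"offset":[0.003,0,0.005],"turn":0},{"claw":0.045,"offset":[0.003,0,0.005],"turn":0}]}}

```text
time: 27.05
position: [0.5623, 0.0182, 0.0475]
tool_rot: [0.005, 3.114, -0.001]
ft_force: [-3.9, -0.2, 6.9]
grip_width: 0.676
```

Contact. Opening, raising and checking.

>>> {"api": "send_rows", "payload": {"steps": [{"claw":0.072,"offset":[0,0,0],"turn":0},{"claw":0.072,"offset":[0,0,0],"turn":0},{"claw":0.072,"offset":[0,0,0],"turn":0},{"claw":0.072,"offset":[0,0,-0.03],"turn":0},{"claw":0.072,"offset":[0,0,-0.07],"turn":0},{"claw":0.072,"offset":[0,0,-0.12],"turn":0},{"claw":0.072,"offset":[0,0,-0.17],"turn":0},{"claw":0.072,"offset":[0,0,-0.2],"turn":0},{"claw":0.072,"offset":[0,0,-0.2],"turn":0}]}}

```text
time: 28.18
position: [0.5584, 0.0183, 0.2502]
tool_rot: [0.005, 3.109, 0.001]
ft_force: [-0.1, -0.3, -0.9]
grip_width: 0.828
```

```bash
python3 - <<'E'
from h import *
go((.45,.25,.25,None))
E
```

```text
t 28.18 pos [0.5584 0.0183 0.2502] yawY 89.8 tilt 1.87 q [-0.51  0.09  0.46  1.68 -0.04  1.35  1.52] F [-0.1 -0.3 -0.9] g 0.0721
   (0.45, 0.25, 0.25, None) -> off [0.1091, 0.2313, -0.0033] turn 0.0
```

Moving the arm aside for a clear top view.

>>> {"api": "send_rows", "payload": {"steps": [{"claw":0.072,"offset":[0.02,0.05,0],"turn":0},{"claw":0.072,"offset":[0.045,0.1,0],"turn":0},{"claw":0.072,"offset":[0.07,0.15,0],"turn":0},{"claw":0.072,"offset":[0.09,0.2,0],"turn":0},{"claw":0.072,"offset":[0.11,0.27,0],"turn":0},{"claw":0.072,"offset":[0.11,0.32,0],"turn":0},{"claw":0.072,"offset":[0.11,0.35,0],"turn":0},{"claw":0.072,"offset":[0.11,0.35,0],"turn":0}]}}

```text
time: 29.18
position: [0.4476, 0.3711, 0.2442]
tool_rot: [-0.003, 3.112, -0.002]
ft_force: [-0.3, -0.9, -0.3]
grip_width: 0.826
```

```bash
python3 - <<'E'
from h import *
info()
d=get_image("top");im=d["pixels"];s=get_image("scene")["pixels"]
for n,k,u,v,r,z,sc in [("green","green",0,0,13,.103,(.5466,-.102)),("red","red",0,0,13,.097,(.6725,-.203)),("white","white",0,0,22,.088,(.561,.017)),("black","brown",0,0,16,.109,(.452,-.206))]:
    u,v=proj(d,[*sc,z]); c=cv2.convexHull(blob(im,k,int(round(u)),int(round(v)),r)); P=np.array([ray(d,*p[0],z)[:2] for p in c.astype(float)])
    cc,rad=cv2.minEnclosingCircle(P.astype(np.float32));print(n,np.round(proj(d,[*sc,z])),"cap centre minus saucer mm",np.round((np.array(cc)-sc)*1000,1),"d",2e3*rad)
cv2.imwrite("pics/fin.png",np.vstack([cv2.resize(im[90:270,190:420],(690,540))[:,:],]))
a=cv2.resize(im[95:275,190:420],(460,360));b=cv2.resize(s[120:260,200:380],(463,360))[:,:340]
cv2.imwrite("pics/fin.png",np.hstack([a,b]))
E
```

```text
t 29.18 pos [0.4476 0.3711 0.2442] yawY 90.1 tilt 1.71 q [-0.87  0.15  0.13  1.62  0.    1.35  0.83] F [-0.3 -0.9 -0.3] g 0.0719
green [301. 189.] cap centre minus saucer mm [ 0.3 -0. ] d 54.657455533742905
red [347. 132.] cap centre minus saucer mm [-1.1  1.1] d 54.49603125452995
white [245. 184.] cap centre minus saucer mm [-10.1  -3.3] d 89.4232913851738
black [352. 234.] cap centre minus saucer mm [-2.2  4.9] d 64.02910500764847
```

View pics/fin.png

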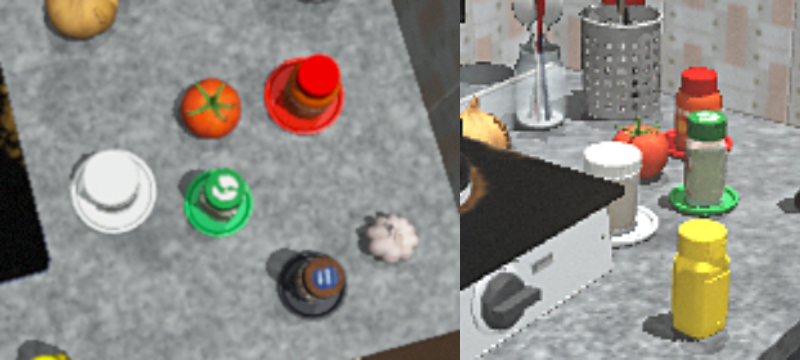

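```bash
python3 -c "
from bench import *
print(close_job())"
```

```text
the job is handed in; nothing more can be done
None
```

I put all four jars on their matching saucers, in the order green, black, red, white, and handed the job in at about 29 s of the 109 s allowed. No verdict came back.

**Final pictures:** All four jars stand upright inside their rims. Read by eye from the top view, the green, white and black caps are within 1–2 px of where a centred, upright jar would show them. The red cap is about 2 px off, roughly 3–4 mm, against about 12 mm of room in its saucer.

**Contact:** On lowering, each jar met resistance (4–10 N) at about the height of the saucer floor. The last reported wrist forces were all well below the limits.

**Left alone:** The tomato, the garlic, the yellow jar and the small green saucer were not touched. The tomato and garlic look unmoved, though I didn't measure them again.

**Checks that failed or drifted:**
- **Cap measurement:** My last automatic measurement of cap against saucer was no use. Each cap has the same colour as its saucer, so the two merged (diameters of 54–89 mm), which is why I judged by eye.
- **Tool tilt:** The tool's tilt crept up to about 1.9° over the run, with no visible effect on the jars.

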